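Jack up the tail end of the lathe and hold it on the handle

TASK

The tail end of the yellow lathe needs packing under its feet: slide the blue toe jack in so that its steel saddle sits squarely under the red-marked lifting lug, then pump its red handle (three full strokes should do it) until the tail feet stand clear of the bench by more than the 13 mm packing plate is thick. The load settles a little when the handle comes up, so finish still holding the handle right down at the bottom of the last stroke, so that a colleague can slide the packing in. Lift with the jack only, and leave the packing plate, wax tin, bowl blank and chuck key where they are.

Things in the scene. Friction and masses are not known exactly. Their poses are not given: they have to be found in the camera images.
- lathe: Yellow benchtop lathe, fixed. Origin on the bench below the lift point; +y points level out of the tail end, the side the jack comes from; bed and headstock (760 mm) run towards -y, x is across. Behind the lug (y below -20 mm): foot flange 180 mm wide, 28 mm up, on rubber feet 40 mm across at x +-65, y -58 mm; leg and bed 110 mm wide, 163 mm high. Tailstock from y -145 mm, 320 mm high.
- lathe_bed: The lathe's tilting part: bed with lug, tail feet, tailstock and headstock. It can only tip up about the headstock-end feet: a line on the bench along the lathe's x, 620 mm from the lug (y = -620 mm). Origin and axes as the lathe's at the start. Its tail end weighs about 65 N at the lug, up to a fifth more or less.
- lift_point (a point): The marked lift point: centre of the flat underside of the lifting lug, 28 mm above the bench at the start. The lug is a tongue at the tail end, 56 mm wide (lathe x), y from -20 to +22 mm, 14 mm thick, with a red paint patch on top.
- tail_foot (a point): Midway between the two tail feet at the level of their undersides: height 0 when they stand on the bench. Rises 0.91 mm per mm of the lug.
- jack: Loose blue toe jack, about 0.95 kg, upright. Origin on its underside below the housing's middle; +x to the saddle, -x to the handle, z up. Base plate 6 mm thick, x -96 to +90 mm, 80 mm wide (60 ahead of x = 24). Housing x +-30 mm, 46 mm wide (y), 136 mm high: grip it from above across y, finger tips 85 to 100 mm over the bench. It slides on the bench (friction about 0.6).
- jack_saddle: The jack's steel saddle (toe): ribbed plate 46 mm wide, x 30 to 90 mm in the jack's frame, 10 mm thick, top 24 mm above the bench when right down, so 4 mm below the lug; an upright plate (x 32 to 40 mm, to 84 mm high) joins it to the slide in the housing. Origin as the jack's, rising with the saddle.
- saddle_top (a point): Centre of the saddle's upper face, 66 mm ahead (+x) of the jack's origin. It belongs under lift_point; the lug's tip then stands 4 mm from the saddle's upright.
- saddle_lift (a joint): Lift of the saddle, m: 0 right down, 0.0275 at most. Ratchet of 6 mm steps: the first full stroke lifts it to about 8.5 mm, and as the handle comes up it settles to 5; then to 14.5, settling to 11; to 20.5, settling to 17; to 26.5, settling to 23. The first 4 mm close the gap to the lug. A stroke under about three quarters gains nothing.
- jack_handle: Pump handle. Origin on its pivot, 40 mm behind (-x) the jack's origin, 85 mm above the bench. The lever points to the jack's -x, 0.70 rad above level at the top of its stroke. Flat red grip 28 mm wide, 18 thick, 110 to 220 mm from the pivot. Springs back up by itself; pressing it at the grip takes about 3 N empty, 8 to 12 N with the lathe's weight.
- handle_grip (a point): Point on the grip's upper face, 180 mm from the pivot along the lever, 9 mm above its middle line: press here from above. About 208 mm above the bench at the top of the stroke, 108 mm at the bottom.
- pump_stroke (a joint): Angle of the handle, rad: 0 at the top (lever 0.70 above level), 0.62 at the bottom stop (0.08 above level). It must come right back up (below 0.05, the spring does it) to catch the next ratchet tooth.
- packing: Bystander: aluminium packing plate 100 x 60 x 13 mm lying flat, origin in the middle of its underside.
- wax_tin: Bystander: orange tin with steel lid, 76 mm across, 56 mm high, origin in the middle of its underside.
- bowl_blank: Bystander: round pale wood blank, 100 mm across, 50 mm high, origin in the middle of its underside.
- chuck_key: Bystander: steel T-shaped chuck key lying flat, 100 mm long, cross bar 94 mm, 14 mm high, origin below the middle of its cross bar.

How it is judged:
On the way, in this order (a step that is already met when the one before it is completed fails the run):
1. the jack stands flat on the bench with its lowered saddle squarely under the marked lift point (within 10 mm and 10 degrees) (horizontal distance between saddle_top and lift_point below 0.01 m and angle between the x axis of jack and the y axis of lathe, either way round below 0.175 rad and height (world z) of jack below 0.004 m and angle between jack's own z axis and vertical below 0.04 rad and value of joint saddle_lift below 0.003 m), for 0.2 s.
2. the jack has taken the weight, and the tail feet have left the bench by 5 mm (height (world z) of tail_foot above 0.005 m and contact force between jack_saddle and lathe_bed above 15 N), for 0.1 s.
At the end, for the whole second after the job is handed in: Tail feet over 13 mm clear of the bench, the lathe carried by the jack's saddle alone (over 15 N); saddle within 12 mm of the lift point, jack upright and square within 10 degrees; the fingers press the pump handle (over 2 N) at the bottom of its stroke (over 0.57 rad); all still (height (world z) of tail_foot above 0.013 m and value of joint pump_stroke above 0.57 rad and contact force between the fingers and jack_handle above 2 N and contact force between jack_saddle and lathe_bed above 15 N and contact force between each of the arm, the fingers and lathe_bed below 0.5 N and horizontal distance between saddle_top and lift_point below 0.012 m and angle between the x axis of jack and the y axis of lathe, either way round below 0.175 rad and angle between jack's own z axis and vertical below 0.04 rad and linear speed of lathe_bed below 0.01 m/s and velocity of joint pump_stroke below 0.1 rad/s); the arm keeps its last pose, push and grip.
It fails at once if the robot pushes or lifts the lathe itself (contact force between any of the arm, the fingers and lathe_bed above 10 N).
It fails at once if the packing plate is shoved, lifted or tipped (distance of packing from where it was at the start of the episode above 0.03 m or angle between packing's own z axis and vertical above 0.35 rad).
It fails at once if the wax tin is shoved, lifted or tipped (distance of wax_tin from where it was at the start of the episode above 0.03 m or angle between wax_tin's own z axis and vertical above 0.35 rad).
It fails at once if the bowl blank is shoved, lifted or tipped (distance of bowl_blank from where it was at the start of the episode above 0.03 m or angle between bowl_blank's own z axis and vertical above 0.35 rad).
It fails at once if the chuck key is shoved, lifted or tipped (distance of chuck_key from where it was at the start of the episode above 0.03 m or angle between chuck_key's own z axis and vertical above 0.35 rad).
It also fails if it takes over 62 s, if anything falls off the work surface, if the arm or the gripper's body presses on something with over 40 N, if the wrist force passes 120 N, or if a joint passes its speed limit or range.

ROBOT

A 6-joint arm with a two-finger parallel gripper is mounted at the origin on the work surface. World frame = base frame: x ahead of the robot, y to its left, z up, the work surface at z = 0. Lengths are in m, angles in rad, forces in N, time in s.
With the tool pointing down it reaches from about 0.35 to 0.975 m from the base axis. Payload 7.1 kg.
Tool frame: the origin (TCP) lies between the finger pads; the fingertips stand 11 mm ahead of it and the grasp point (between the pads) lies 8 mm behind it; z points along the fingers, y is the line along which they close (so a half turn about z gives the same grasp; the last joint's range is limited). The gripper opens to 88 mm and grips with 3 to 60 N. Pads are 20 mm wide; open, the fingers measure 115 mm over their backs; the gripper's body (75 mm by 178 mm) begins 61 mm behind the grasp point.
Start: joints at [-1.266, 0.423, 1.63, -0, 1.089, -0.019], TCP at [0.199, -0.592, 0.21] pointing down, gripper open.
Joint ranges: [-3, 3], [-0.9, 2.11], [0.09, 2.58], [-1.31, 4.45], [0.11, 2.69], [-2.54, 2.54]. Speed limits (rad/s): [2.39, 2.39, 3.01, 3.14, 3.14, 3.14].

INTERFACE

Orientations are given as a unit quaternion [w, x, y, z].
In Python, from rig import * gives the robot as it stands. The module is installed in compiled form; this text tells all that it offers.
- The arm moves only by the tool jog_arm, never from a script. Its argument "rows" is a list of rows, each an object with "offset": the shift along the tool's x, y, z in mm, a list of three; "delta_rot": the turn, a rotation vector about the tool's x, y, z in rad, a list of three; "claw": the opening, from 0 (shut) to 1 (fully open). In form: [{"offset": [x, y, z], "delta_rot": [wx, wy, wz], "claw": claw}, ...]. A call has 1 to 5 rows; each row shifts and turns the commanded pose from where the row before left it, along the tool's axes as they then stand; what a row does not reach is not made up. A row lasts 1/8 s, in which the tool goes at most 62.5 mm and 10.7 degrees, less where a joint would pass 70% of its speed; a pose out of reach is approached as far as the arm can. A call with a gripper value outside its range is refused whole. The fingers move at their own pace and stop on an object; "force" is the grip in N (left out, the last holds). Time passes only in rows, so rows that do not move let the fingers close. It gives the time, the measured TCP pose, the force, the opening and the grip force at its end, in the units of the state.
- get_state(): the state, without advancing time (a new reading comes with each control period).
- read_camera(name): name is "side" or "top"; returns a dict with "color" (384x512x3 uint8, red, green, blue), "intrinsics" (3x3 intrinsics, pixels), "view" (4x4, takes a point from world to camera coordinates). Camera axes: x right, y up, looking along -z (the intrinsics and any distortion apply to the point x, -y, -z); pixel columns grow to the right and rows downward; lengths in m; the calibration is good to about 2 mm. A picture is of the moment at which its call begins. There is no depth.
- close_job(): hands the job in; it is judged then, once.
Trained networks look in a picture, given as the dict that the camera call returned (one of the last four; its "shot" number tells which), for a name from the list of things; names that differ only in an ending like _2 or _b are one class to them, and where a whole thing is asked for, a point or a joint stands for the part that bears it (a point fixed in the world has none). Each returns a list of dicts, best first, with "conf" (0 to 1); they miss things now and then, are a little off and sometimes report something else, mostly with a low value. They report only what shows in the picture. A call takes as long as a camera call.
- find_in(picture, query): "point" ([row, column] in pixels, amid what is visible of it).
- landmark_of(picture, query): "point" ([row, column] in pixels: a listed point, or the origin of a listed thing).
The state is a dict: "time_s": time; "joint_pos": joint angles; "dq": joint speeds; "effort": joint torques, N m; "ee_pos": TCP position; "eef_rot": TCP orientation; "ft_force": force on the tool from outside, world axes, zero at the start; "wrist_torque": the same for the moment, N m; "width": finger opening in m; "finger_force": force on a finger pad.
Only numpy, scipy, OpenCV 4.12 (cv2) and the standard library are available. Lean on these libraries where they do the work, as an engineer would, in place of code of your own. Each camera call takes 0.05 s, during which the arm holds its last target. There are 200 camera calls.

## Working session

There is one attempt and no reset: what is moved stays moved. The work goes in short steps, Python scripts to look and compute and a tool call to move; the robot and the scene stay as the last step left them, time stands still between calls to the robot, and variables do not carry over. Pictures are saved under pics/ and viewed, at most 10 in all, crops included, and the job is handed in when it is done.

Besides the shell and the picture viewer there is one more tool, called after "Emit:" as name(argument=value, ...) on one line, values as JSON. jog_arm: Moves the arm, as the interface text tells. Its arguments: {"type":"object","properties":{"rows":{"type":"array"},"force":{"type":"number"}},"required":["rows"]}

```bash
mkdir -p pics; cat > h.py <<'E'
from rig import *
import numpy as np, cv2
def shot(n):
    return read_camera(n)
def ray(p,rc):
    K=np.array(p["intrinsics"]);V=np.array(p["view"])
    x=(rc[1]-K[0,2])/K[0,0]; y=(rc[0]-K[1,2])/K[1,1]
    d=V[:3,:3].T@np.array([x,-y,-1.]); o=-V[:3,:3].T@V[:3,3]
    return o,d/np.linalg.norm(d)
def atz(p,rc,z):
    o,d=ray(p,rc); return o+d*(z-o[2])/d[2]
def tri(p,a,q,b):
    o1,d1=ray(p,a);o2,d2=ray(q,b)
    s=np.linalg.lstsq(np.c_[d1,-d2],o2-o1,rcond=None)[0]
    A=o1+d1*s[0];B=o2+d2*s[1]
    return (A+B)/2,np.linalg.norm(A-B)
def proj(p,X):
    K=np.array(p["intrinsics"]);V=np.array(p["view"])
    c=V[:3,:3]@np.array(X)+V[:3,3]; return [K[1,1]*(-c[1]/-c[2])+K[1,2],K[0,0]*c[0]/-c[2]+K[0,2]]
def lm(p,q,f=landmark_of):
    r=f(p,q); return [(np.round(np.array(e["point"]),1).tolist(),round(e["conf"],2)) for e in r[:2]]
def save(p,n): cv2.imwrite("pics/"+n,p["color"][:,:,::-1])
E
python3 - <<'E'
from h import *
s=shot("side");t=shot("top");save(s,"s0.png");save(t,"t0.png")
for q in "lathe lift_point tail_foot jack saddle_top jack_handle handle_grip packing wax_tin bowl_blank chuck_key".split():
    a=lm(s,q);b=lm(t,q);print(q,a,b,end=' ')
    if a and b:
        X,e=tri(s,a[0][0],t,b[0][0]);print(X.round(4),round(e,4),end='')
    print()
for p in(s,t):print(p["intrinsics"],ray(p,[192,256]))
E
```

```text
lathe [([274.0, 275.0], 0.7)] [([196.6, 299.1], 0.8)] [ 0.5761 -0.0106  0.001 ] 0.0111
lift_point [] [([195.0, 299.7], 0.97), ([199.1, 298.6], 0.38)] 
tail_foot [] [] 
jack [([200.7, 228.1], 0.93)] [([216.7, 209.2], 0.68)] [ 0.5256  0.2818 -0.0222] 0.0034
saddle_top [([205.1, 243.1], 0.68)] [([208.2, 231.7], 0.82)] [0.5479 0.2037 0.0226] 0.0065
jack_handle [([167.0, 218.0], 0.9)] [([216.8, 196.9], 0.67)] [0.5108 0.3033 0.0793] 0.004
handle_grip [([104.4, 183.5], 0.59)] [([234.2, 144.4], 0.64)] [0.4508 0.4156 0.2105] 0.0076
packing [([344.5, 197.0], 0.82)] [([261.1, 339.2], 0.67)] [ 0.3793 -0.1294 -0.0046] 0.0052
wax_tin [([212.6, 316.6], 0.76)] [([154.2, 248.6], 0.58)] [0.7277 0.1494 0.0042] 0.0042
bowl_blank [([175.2, 295.0], 0.67)] [([152.6, 204.1], 0.62)] [0.7259 0.2952 0.019 ] 0.0076
chuck_key [([264.9, 193.8], 0.67), ([274.7, 277.5], 0.64)] [([256.3, 276.5], 0.73)] [ 0.3987  0.0653 -0.0062] 0.0098
[[401.82502093   0.         251.04678454]
 [  0.         401.82502093 193.16551828]
 [  0.           0.           1.        ]] (array([ 0.37973481, -0.54296731,  0.69013689]), array([ 0.20510178,  0.74723865, -0.63211365]))
[[360.42860945   0.         254.28992647]
 [  0.         360.42860945 188.88499995]
 [  0.           0.           1.        ]] (array([0.39254115, 0.10045679, 1.14917237]), array([ 0.17706937,  0.02285169, -0.98393305]))
```

View pics/s0.png

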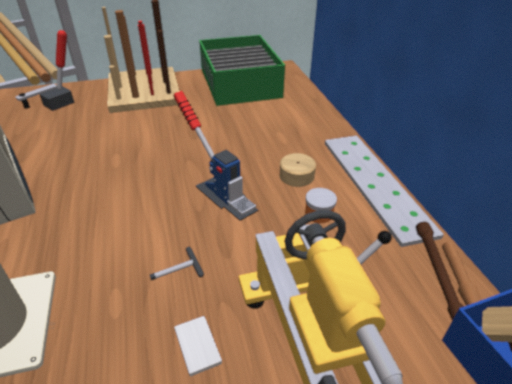

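View pics/t0.png

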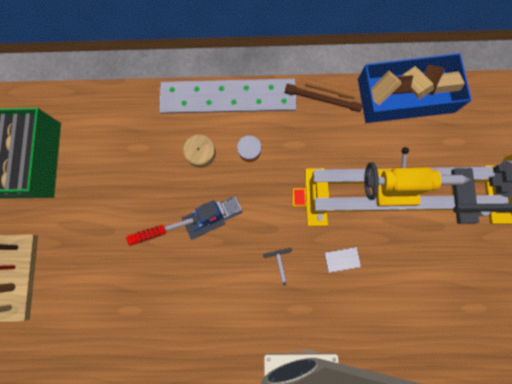

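The side view shows the jack at about (190,228) with its handle running up to (105,185), and the lathe lug at (290,253). The top view shows the jack at (216,209), the red lug patch at (197,299) and the grip at (235,145). I'll refine the poses now.

```bash
python3 - <<'E'
from h import *
s=shot("side");t=shot("top")
st=get_state();print(st["ee_pos"],st["eef_rot"],st["width"],st["ft_force"])
hsv=cv2.cvtColor(t["color"],cv2.COLOR_RGB2HSV);H,S,V=cv2.split(hsv)
red=((H<6)|(H>174))&(S>170)&(V>100)
def cen(m,r0,r1,c0,c1):
    ys,xs=np.nonzero(m[r0:r1,c0:c1]);return [ys.mean()+r0,xs.mean()+c0],len(ys)
c,n=cen(red,180,215,285,315);print("patch",c,n,atz(t,c,.042))
g,n=cen(red,220,250,120,172);print("grip c",g,n,atz(t,g,.085+165*.644e-3+.007))
# rails: light grey pixels' edges -> lathe yaw
m=((S<60)&(V>110)).astype(np.uint8)
for r0,r1 in((165,190),(192,216)):
    pts=[]
    for col in range(325,365):
        ys=np.nonzero(m[r0:r1,col])[0]
        if len(ys)>4: pts.append(atz(t,[ys.mean()+r0,col],.163)[:2])
    pts=np.array(pts); 
    if len(pts)>5:
        k=np.polyfit(pts[:,1],pts[:,0],1);print("rail dx/dy",k,len(pts),pts[0],pts[-1])
for q in "jack jack_saddle saddle_top jack_handle handle_grip lift_point".split():
    a=lm(s,q);b=lm(t,q);z={"jack":0,"jack_saddle":0,"saddle_top":.024,"jack_handle":.085,"handle_grip":.208,"lift_point":.028}[q]
    print(q,[atz(s,a[0][0],z).round(4)] if a else 0,[atz(t,b[0][0],z).round(4)] if b else 0, a and a[0][1], b and b[0][1])
big=cv2.resize(t["color"][140:250,120:330],None,fx=3.8,fy=3.8,interpolation=cv2.INTER_CUBIC)
cv2.imwrite("pics/t1.png",big[:,:,::-1])
E
```

```text
[ 0.1988926  -0.59248342  0.20986737] [-1.42569603e-05  9.86923114e-01  1.61191708e-01  1.08310067e-05] 0.08755171077476817 [ 0.01396334 -0.59718009  0.03635552]
patch [np.float64(196.552), np.float64(298.968)] 125 [ 0.57508283 -0.00699721  0.042     ]
grip c [np.float64(234.65934065934067), np.float64(145.12087912087912)] 364 [0.45413189 0.4176254  0.19826   ]
rail dx/dy [-0.00272911  0.61386979] 40 [ 0.61477798 -0.06974549] [ 0.62126502 -0.17811503]
rail dx/dy [-2.51589394e-04  5.34645399e-01] 40 [ 0.53317267 -0.06579461] [ 0.53416918 -0.17217494]
jack [array([0.5308, 0.2685, 0.    ])] [array([0.5268, 0.2696, 0.    ])] 0.82 0.64
jack_saddle [array([0.5343, 0.2797, 0.    ])] [array([0.5217, 0.274 , 0.    ])] 0.92 0.55
saddle_top [array([0.546 , 0.1928, 0.024 ])] [array([0.5449, 0.2112, 0.024 ])] 0.58 0.66
jack_handle [array([0.5051, 0.2933, 0.085 ])] [array([0.5034, 0.2951, 0.085 ])] 0.59 0.56
handle_grip [array([0.4516, 0.4215, 0.208 ])] [array([0.4556, 0.4259, 0.208 ])] 0.71 0.86
lift_point 0 [array([ 0.5793, -0.017 ,  0.028 ])] [] 0.67
```

View pics/t1.png

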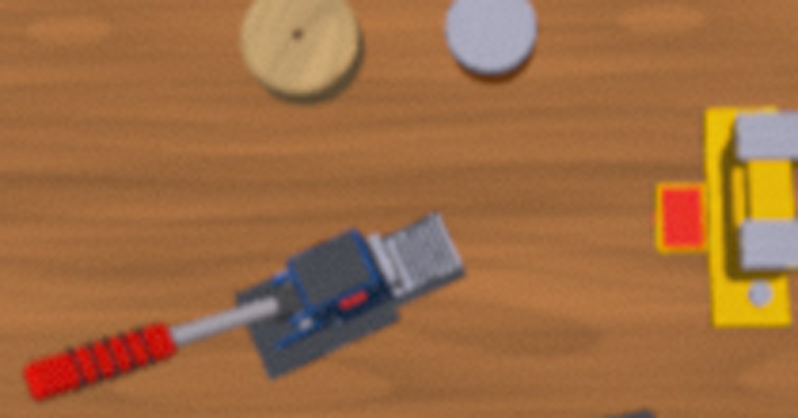

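The crop shows the jack housing top at about (335,272), i.e. (211.6,208.2) in the full image, and the saddle at (425,255). The lug runs from crop (657,184) to (707,252) with the red patch inside it. The jack's heading is about -66° in world axes.

```bash
python3 - <<'E'
from h import *
t=shot("top")
f=lambda x,y,z:atz(t,[140+y/3.8-.4,120+x/3.8-.4],z)[:2].round(4)
print("house",[f(*c,.136) for c in((288,270),(358,232),(382,288),(312,312))],f(335,272,.136))
print("saddle right edge",f(437,213,.024),f(465,272,.024))
print("lug",[f(*c,.042) for c in((657,184),(705,184),(707,252),(657,252))])
print("flange",f(706,108,.028),f(713,325,.028))
print("base back",f(237,295,.006),f(273,378,.006))
E
```

```text
house [array([0.524 , 0.2971]), array([0.5519, 0.2448]), array([0.5094, 0.2264]), array([0.4923, 0.2786])] [0.522  0.2617]
saddle right edge [0.5845 0.1946] [0.5345 0.1715]
lug [array([0.6024, 0.0122]), array([ 0.6017, -0.0271]), array([ 0.5454, -0.0265]), array([0.5461, 0.014 ])]
flange [ 0.6692 -0.032 ] [ 0.4874 -0.0307]
base back [0.5204 0.3651] [0.4506 0.3332]
```

```bash
cat >> h.py <<'E'
from scipy.spatial.transform import Rotation as R
def plan(wps,n):
    """wps: list of (x,y,z,heading of tool y in deg) ; n rows each"""
    st=get_state();p=np.array(st["ee_pos"]);q=np.array(st["eef_rot"]);r=R.from_quat(q[[1,2,3,0]])
    print("now",p.round(4),"ft",np.round(st["ft_force"],1),"t",st["time_s"])
    for w,k in zip(wps,n):
        P=np.array(w[:3]);h=np.radians(w[3]);y=np.array([np.cos(h),np.sin(h),0]);z=np.array([0,0,-1.])
        T=R.from_matrix(np.c_[np.cross(y,z),y,z])
        rv=(r.inv()*T).as_rotvec()
        p0=p.copy()
        for i in range(1,k+1):
            o=r.inv().apply(p0+(P-p0)*i/k-p).round(0 if k>1 else 1)
            d=(rv/k).round(3); p=p+r.apply(o); o2=o
            print(o.tolist(),d.tolist()); r=r*R.from_rotvec(d)
E
sed -i 's|o=r.inv().apply(p0+(P-p0)\*i/k-p).round(0 if k>1 else 1)|o=(1000*r.inv().apply(p0+(P-p0)*i/k-p)).round(0)|; s|p=p+r.apply(o); o2=o|p=p+r.apply(o)/1000|' h.py
python3 - <<'E'
from h import *
plan([(.36,-.17,.26,-23.5),(.523,.263,.20,24.5)],[10,10])
E
```

```text
now [ 0.1989 -0.5925  0.2099] ft [0.2 0.1 0.5] t 1.95
[29.0, -35.0, -5.0] [0.0, 0.0, -0.084]
[31.0, -32.0, -5.0] [0.0, 0.0, -0.084]
[34.0, -30.0, -5.0] [0.0, 0.0, -0.084]
[37.0, -27.0, -5.0] [0.0, 0.0, -0.084]
[39.0, -23.0, -5.0] [0.0, 0.0, -0.084]
[40.0, -20.0, -5.0] [0.0, 0.0, -0.084]
[42.0, -17.0, -5.0] [0.0, 0.0, -0.084]
[43.0, -13.0, -5.0] [0.0, 0.0, -0.084]
[45.0, -10.0, -5.0] [0.0, 0.0, -0.084]
[44.0, -5.0, -5.0] [0.0, 0.0, -0.084]
[46.0, -2.0, 6.0] [-0.0, 0.0, -0.083]
[47.0, 1.0, 6.0] [-0.0, 0.0, -0.083]
[46.0, 6.0, 6.0] [-0.0, 0.0, -0.083]
[45.0, 9.0, 6.0] [-0.0, 0.0, -0.083]
[44.0, 13.0, 6.0] [-0.0, 0.0, -0.083]
[44.0, 17.0, 6.0] [-0.0, 0.0, -0.083]
[41.0, 20.0, 6.0] [-0.0, 0.0, -0.083]
[40.0, 23.0, 6.0] [-0.0, 0.0, -0.083]
[38.0, 27.0, 6.0] [-0.0, 0.0, -0.083]
[35.0, 30.0, 6.0] [-0.0, 0.0, -0.083]
```

Emit:
jog_arm(rows=[{"offset": [29,-35,-5],"delta_rot": [0,0,-0.084],"claw": 1},{"offset": [31,-32,-5],"delta_rot": [0,0,-0.084],"claw": 1},{"offset": [34,-30,-5],"delta_rot": [0,0,-0.084],"claw": 1},{"offset": [37,-27,-5],"delta_rot": [0,0,-0.084],"claw": 1},{"offset": [39,-23,-5],"delta_rot": [0,0,-0.084],"claw": 1}])

```text
time_s: 2.58
ee_pos: [0.2802, -0.3797, 0.2352]
eef_rot: [0.0, 0.931, 0.365, 0.0]
ft_force: [1.0, 0.3, 0.1]
width: 0.0877
finger_force: 0.0
```

Emit:
jog_arm(rows=[{"offset": [40,-20,-5],"delta_rot": [0,0,-0.084],"claw": 1},{"offset": [42,-17,-5],"delta_rot": [0,0,-0.084],"claw": 1},{"offset": [43,-13,-5],"delta_rot": [0,0,-0.084],"claw": 1},{"offset": [45,-10,-5],"delta_rot": [0,0,-0.084],"claw": 1},{"offset": [44,-5,-5],"delta_rot": [0,0,-0.084],"claw": 1}])

```text
time_s: 3.2
ee_pos: [0.3605, -0.1691, 0.2603]
eef_rot: [0.0, 0.835, 0.551, 0.0]
ft_force: [1.5, 0.2, -0.1]
width: 0.0879
finger_force: 0.0
```

Emit:
jog_arm(rows=[{"offset": [46,-2,6],"delta_rot": [0,0,-0.083],"claw": 1},{"offset": [47,1,6],"delta_rot": [0,0,-0.083],"claw": 1},{"offset": [46,6,6],"delta_rot": [0,0,-0.083],"claw": 1},{"offset": [45,9,6],"delta_rot": [0,0,-0.083],"claw": 1},{"offset": [44,13,6],"delta_rot": [0,0,-0.083],"claw": 1}])

```text
time_s: 3.82
ee_pos: [0.4419, 0.0475, 0.23]
eef_rot: [0.0, 0.703, 0.711, 0.0]
ft_force: [0.1, -0.4, 0.1]
width: 0.0877
finger_force: 0.0
```

Emit:
jog_arm(rows=[{"offset": [44,17,6],"delta_rot": [0,0,-0.083],"claw": 1},{"offset": [41,20,6],"delta_rot": [0,0,-0.083],"claw": 1},{"offset": [40,23,6],"delta_rot": [0,0,-0.083],"claw": 1},{"offset": [38,27,6],"delta_rot": [0,0,-0.083],"claw": 1},{"offset": [35,30,6],"delta_rot": [0,0,-0.083],"claw": 1}])

```text
time_s: 4.45
ee_pos: [0.5235, 0.2643, 0.1998]
eef_rot: [0.0, 0.542, 0.841, 0.0]
ft_force: [0.9, 0.0, -0.4]
width: 0.0873
finger_force: 0.0
```

```bash
python3 - <<'E'
from h import *
plan([(.523,.263,.103,24.5)],[4])
s=shot("side");c=s["color"][60:260,120:320];cv2.imwrite("pics/s2.png",cv2.resize(c,None,fx=3,fy=3,interpolation=cv2.INTER_CUBIC)[:,:,::-1])
E
```

```text
now [0.5235 0.2643 0.1998] ft [ 0.9  0.  -0.4] t 4.45
[-0.0, -0.0, 24.0] [0.0, 0.0, -0.0]
[-0.0, -1.0, 24.0] [0.0, 0.0, -0.0]
[-1.0, 0.0, 25.0] [0.0, 0.0, -0.0]
[0.0, -0.0, 24.0] [0.0, 0.0, -0.0]
```

View pics/s2.png

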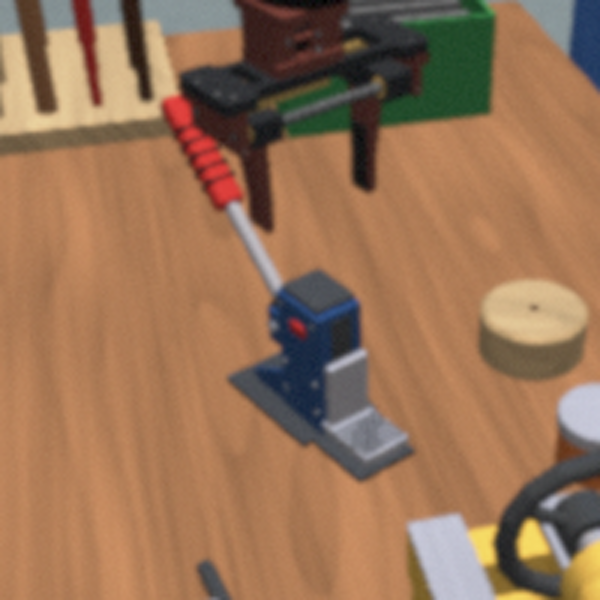

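The open fingers (crop 265,225 and 370,185) straddle the housing top at (318,290), so I descend and grip.

Emit:
jog_arm(rows=[{"offset": [0,0,32],"delta_rot": [0,0,0],"claw": 1},{"offset": [0,-1,32],"delta_rot": [0,0,0],"claw": 1},{"offset": [-1,0,33],"delta_rot": [0,0,0],"claw": 1},{"offset": [0,0,0],"delta_rot": [0,0,0],"claw": 0.5},{"offset": [0,0,0],"delta_rot": [0,0,0],"claw": 0.4}], force=25)

```text
time_s: 5.12
ee_pos: [0.5232, 0.2616, 0.1039]
eef_rot: [0.0, 0.543, 0.84, 0.001]
ft_force: [-0.2, -0.2, 0.4]
width: 0.0711
finger_force: 0.0
```

Emit:
jog_arm(rows=[{"offset": [0,0,0],"delta_rot": [0,0,0],"claw": 0.4},{"offset": [0,0,0],"delta_rot": [0,0,0],"claw": 0.4},{"offset": [0,0,0],"delta_rot": [0,0,0],"claw": 0.4}])

```text
time_s: 5.5
ee_pos: [0.5236, 0.2618, 0.1039]
eef_rot: [0.001, 0.543, 0.84, 0.001]
ft_force: [1.3, 0.8, 3.1]
width: 0.0457
finger_force: 25.0
```

```bash
python3 - <<'E'
from h import *
plan([(.574,.115,.103,0),(.574,.056,.103,0)],[6,4])
s=shot("side");t=shot("top")
for q in "jack saddle_top jack_handle handle_grip".split():
    z={"jack":0,"saddle_top":.024,"jack_handle":.085,"handle_grip":.208}[q]
    for p in(s,t):
        a=lm(p,q); print(q,atz(p,a[0][0],z).round(4) if a else 0,a and a[0][1])
E
```

```text
now [0.5236 0.2618 0.1039] ft [1.3 0.8 3.1] t 5.5
[-26.0, -2.0, 0.0] [0.0, -0.0, 0.071]
[-26.0, -1.0, 0.0] [0.0, -0.0, 0.071]
[-25.0, 1.0, 0.0] [0.0, -0.0, 0.071]
[-26.0, 3.0, 1.0] [0.0, -0.0, 0.071]
[-26.0, 5.0, -0.0] [0.0, -0.0, 0.071]
[-24.0, 7.0, -0.0] [0.0, -0.0, 0.071]
[-15.0, 0.0, -0.0] [0.001, -0.0, -0.001]
[-15.0, 0.0, -0.0] [0.001, -0.0, -0.001]
[-15.0, 0.0, -0.0] [0.001, -0.0, -0.001]
[-14.0, 0.0, -0.0] [0.001, -0.0, -0.001]
jack [0.5312 0.2688 0.    ] 0.72
jack [0.525  0.2599 0.    ] 0.77
saddle_top [0.541 0.191 0.024] 0.66
saddle_top [0.5474 0.2042 0.024 ] 0.6
jack_handle 0 []
jack_handle 0 []
handle_grip [0.4495 0.4197 0.208 ] 0.88
handle_grip [0.4522 0.4247 0.208 ] 0.73
```

Emit:
jog_arm(rows=[{"offset": [-26,-2,0],"delta_rot": [0,0,0.071],"claw": 0.4},{"offset": [-26,-1,0],"delta_rot": [0,0,0.071],"claw": 0.4},{"offset": [-25,1,0],"delta_rot": [0,0,0.071],"claw": 0.4},{"offset": [-26,3,0],"delta_rot": [0,0,0.071],"claw": 0.4},{"offset": [-26,5,0],"delta_rot": [0,0,0.071],"claw": 0.4}], force=40)

```text
time_s: 6.62
ee_pos: [0.5649, 0.1395, 0.1038]
eef_rot: [-0.001, 0.684, 0.73, 0.001]
ft_force: [0.1, 7.6, 6.9]
width: 0.0457
finger_force: 40.0
```

Emit:
jog_arm(rows=[{"offset": [-24,7,0],"delta_rot": [0,0,0.071],"claw": 0.4},{"offset": [0,0,0],"delta_rot": [0,0,0],"claw": 0.4},{"offset": [0,0,0],"delta_rot": [0,0,0],"claw": 0.4}])

```text
time_s: 7.0
ee_pos: [0.5742, 0.1138, 0.1039]
eef_rot: [0.001, 0.708, 0.706, 0.0]
ft_force: [1.5, -5.8, 7.2]
width: 0.0457
finger_force: 40.0
```

```bash
python3 - <<'E'
from h import *
plan([(.574,.056,.103,0)],[4])
s=shot("side");t=shot("top")
for q in "jack saddle_top handle_grip lift_point lathe".split():
    z={"jack":0,"saddle_top":.024,"jack_handle":.085,"handle_grip":.208,"lift_point":.028,"lathe":0}[q]
    for p in(s,t):
        a=lm(p,q); print(q,a,atz(p,a[0][0],z).round(4) if a else 0)
A=cv2.resize(t["color"][150:250,200:350],None,fx=4,fy=4,interpolation=cv2.INTER_CUBIC)
cv2.imwrite("pics/t3.png",A[:,:,::-1])
B=cv2.resize(s["color"][150:320,170:370],None,fx=3.5,fy=3.5,interpolation=cv2.INTER_CUBIC)
cv2.imwrite("pics/s3.png",B[:,:,::-1])
E
```

```text
now [0.5742 0.1138 0.1039] ft [ 1.5 -5.8  7.2] t 7.0
[-14.0, 0.0, 0.0] [0.001, 0.0, -0.001]
[-15.0, -0.0, 0.0] [0.001, 0.0, -0.001]
[-14.0, -0.0, 1.0] [0.001, 0.0, -0.001]
[-15.0, -0.0, -0.0] [0.001, 0.0, -0.001]
jack [([232.7, 262.3], 0.83)] [0.5781 0.1187 0.    ]
jack [([260.9, 337.9], 0.39)] [ 0.3774 -0.1245  0.    ]
saddle_top [] 0
saddle_top [] 0
handle_grip [([121.7, 244.8], 0.53)] [0.5795 0.2931 0.208 ]
handle_grip [([187.4, 193.7], 0.76)] [0.5774 0.2888 0.208 ]
lift_point [] 0
lift_point [([196.5, 300.6], 0.66)] [ 0.5775 -0.0135  0.028 ]
lathe [([272.8, 275.0], 0.6)] [ 0.5717 -0.0067  0.    ]
lathe [([202.5, 298.2], 0.59), ([260.4, 338.5], 0.46)] [ 0.5627 -0.0079  0.    ]
```

View pics/t3.png

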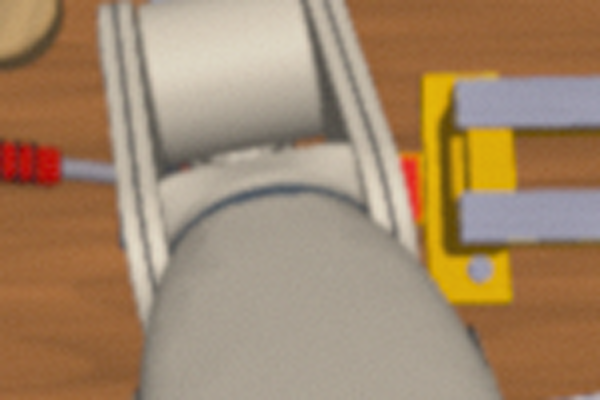

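View pics/s3.png

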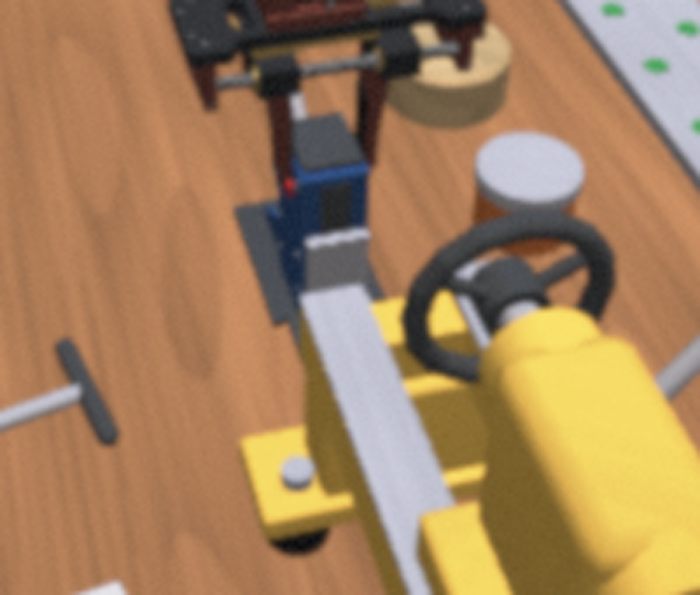

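In the top view the arm hides the jack. The side view shows it upright and square to the bed: housing front edge near (300,170)-(367,165), upright top (307,247)-(368,238), base corners (237,210) and (275,322). I'll compute the jack's offset in the grip from these.

```bash
python3 - <<'E'
from h import *
s=shot("side")
f=lambda x,y,z:atz(s,[150+(y+.5)/3.5-.5,170+(x+.5)/3.5-.5],z)[:2].round(4)
print("front top edge (y0-.030)",f(300,170,.136),f(367,165,.136))
print("upright top (y0-.040)",f(307,247,.084),f(368,236,.084))
print("base rear-left(y0+.096), step(y0-.024)",f(237,210,.006),f(277,324,.006))
t=shot("top")
c=t["color"][150:235,110:240];h=cv2.cvtColor(c,cv2.COLOR_RGB2HSV)
m=((h[...,0]<6)|(h[...,0]>174))&(h[...,1]>170)&(h[...,2]>80)
ys,xs=np.nonzero(m);print(xs.min()+110,xs.max()+110,ys.mean()+150)
for cc,l in((xs.min()+110,220),(xs.max()+111,110)):
    z=.085+l*.644e-3; print(l,atz(t,[ys.mean()+150,cc],z).round(4),"y0~",(atz(t,[ys.mean()+150,cc],z)[1]-.04-l*.765e-3).round(4))
E
```

```text
front top edge (y0-.030) [0.5528 0.0921] [0.5938 0.0864]
upright top (y0-.040) [0.5539 0.0781] [0.594  0.0782]
base rear-left(y0+.096), step(y0-.024) [0.5371 0.2088] [0.5374 0.0907]
179 214 189.31024096385542
220 [0.5693 0.3237 0.2267] y0~ 0.1154
110 [0.581  0.2388 0.1558] y0~ 0.1147
```

Emit:
jog_arm(rows=[{"offset": [-15,0,0],"delta_rot": [0,0,0],"claw": 0.4},{"offset": [-15,0,0],"delta_rot": [0,0,0],"claw": 0.4},{"offset": [-14,0,0],"delta_rot": [0,0,0],"claw": 0.4},{"offset": [-10,0,0],"delta_rot": [0,0,0],"claw": 0.4},{"offset": [-4,0,0],"delta_rot": [0,0,0],"claw": 0.4}])

```text
time_s: 8.32
ee_pos: [0.5735, 0.0579, 0.1039]
eef_rot: [-0.0, 0.709, 0.706, 0.001]
ft_force: [0.5, 7.7, 7.9]
width: 0.0458
finger_force: 40.0
```

```bash
python3 - <<'E'
from h import *
plan([(.574,.0545,.103,0)],[1])
s=shot("side");t=shot("top")
for q in "jack saddle_top handle_grip".split():
    z={"jack":0,"saddle_top":.024,"handle_grip":.208}[q]
    for p in(s,t):
        a=lm(p,q); print(q,a,atz(p,a[0][0],z).round(4) if a else 0)
B=cv2.resize(s["color"][170:320,190:360],None,fx=4,fy=4,interpolation=cv2.INTER_CUBIC)
cv2.imwrite("pics/s4.png",B[:,:,::-1])
E
```

```text
now [0.5735 0.0579 0.1039] ft [0.5 7.7 7.9] t 8.325
[-3.0, 0.0, 1.0] [0.002, -0.002, -0.005]
jack [([249.8, 269.2], 0.81)] [0.5785 0.0612 0.    ]
jack [] 0
saddle_top [([274.7, 274.2], 0.23)] [ 0.5619 -0.0298  0.024 ]
saddle_top [] 0
handle_grip [([131.8, 246.0], 0.51)] [0.5709 0.2465 0.208 ]
handle_grip [([187.8, 216.0], 0.74)] [0.5752 0.2289 0.208 ]
```

View pics/s4.png

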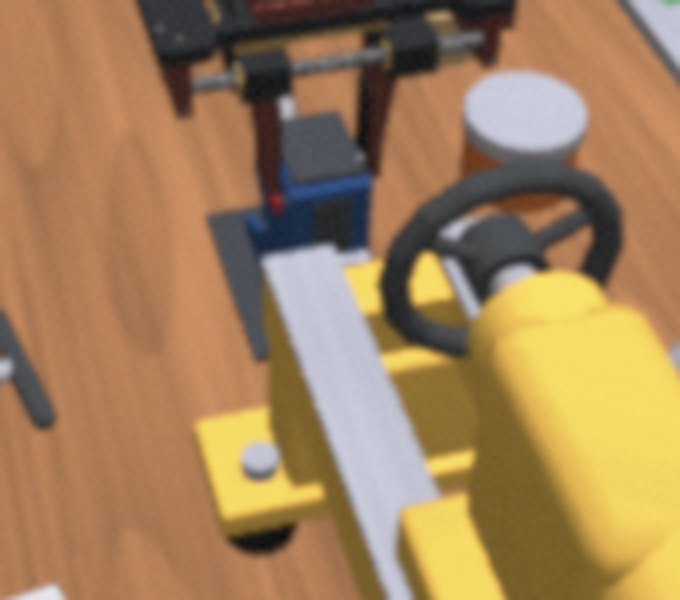

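The side view shows the jack under the tail, its base's rear-left corner at crop (212,218), the housing upright and no collision. I'll creep on, watching the y force for contact.

Emit:
jog_arm(rows=[{"offset": [-1,0,0],"delta_rot": [0,0,0],"claw": 0.4},{"offset": [-1,0,0],"delta_rot": [0,0,0],"claw": 0.4}])

```text
time_s: 8.98
ee_pos: [0.5736, 0.0565, 0.1039]
eef_rot: [-0.0, 0.709, 0.706, 0.002]
ft_force: [1.1, 7.2, 6.6]
width: 0.0457
finger_force: 40.0
```

Emit:
jog_arm(rows=[{"offset": [-1,0,0],"delta_rot": [0,0,0],"claw": 0.4},{"offset": [-1,0,0],"delta_rot": [0,0,0],"claw": 0.4}])

```text
time_s: 9.22
ee_pos: [0.5735, 0.0545, 0.1039]
eef_rot: [-0.0, 0.708, 0.706, 0.002]
ft_force: [1.1, 8.0, 6.2]
width: 0.0459
finger_force: 40.0
```

Emit:
jog_arm(rows=[{"offset": [-1,0,0],"delta_rot": [0,0,0],"claw": 0.4},{"offset": [-1,0,0],"delta_rot": [0,0,0],"claw": 0.4}])

```text
time_s: 9.48
ee_pos: [0.5735, 0.0526, 0.1039]
eef_rot: [-0.0, 0.708, 0.706, 0.002]
ft_force: [0.4, 8.3, 7.2]
width: 0.0456
finger_force: 40.0
```

Emit:
jog_arm(rows=[{"offset": [-1,0,0],"delta_rot": [0,0,0],"claw": 0.4},{"offset": [-1,0,0],"delta_rot": [0,0,0],"claw": 0.4}])

```text
time_s: 9.72
ee_pos: [0.5735, 0.0506, 0.1039]
eef_rot: [-0.0, 0.708, 0.706, 0.002]
ft_force: [0.2, 8.1, 8.2]
width: 0.0455
finger_force: 40.0
```

Emit:
jog_arm(rows=[{"offset": [-1,0,0],"delta_rot": [0,0,0],"claw": 0.4},{"offset": [-1,0,0],"delta_rot": [0,0,0],"claw": 0.4}])

```text
time_s: 9.98
ee_pos: [0.5735, 0.0499, 0.104]
eef_rot: [-0.001, 0.709, 0.705, 0.002]
ft_force: [0.3, 16.9, 9.9]
width: 0.0455
finger_force: 40.0
```

Contact with the lug tip at TCP y ≈ 0.050, so I back off to 4 mm clear.

Emit:
jog_arm(rows=[{"offset": [3,0,0],"delta_rot": [0,0,0],"claw": 0.4},{"offset": [3,0,0],"delta_rot": [0,0,0],"claw": 0.4},{"offset": [0,0,0],"delta_rot": [0,0,0],"claw": 0.4}])

```text
time_s: 10.35
ee_pos: [0.5736, 0.0522, 0.1039]
eef_rot: [0.001, 0.708, 0.706, 0.0]
ft_force: [1.3, -4.8, 7.1]
width: 0.0458
finger_force: 40.0
```

Emit:
jog_arm(rows=[{"offset": [2,0,0],"delta_rot": [0,0,0],"claw": 0.4},{"offset": [0,0,0],"delta_rot": [0,0,0],"claw": 0.4}])

```text
time_s: 10.6
ee_pos: [0.5735, 0.0537, 0.1039]
eef_rot: [0.001, 0.708, 0.706, -0.0]
ft_force: [1.6, -5.8, 7.6]
width: 0.0461
finger_force: 40.0
```

Emit:
jog_arm(rows=[{"offset": [0,0,0],"delta_rot": [0,0,0],"claw": 1},{"offset": [0,0,0],"delta_rot": [0,0,0],"claw": 1},{"offset": [0,0,0],"delta_rot": [0,0,0],"claw": 1},{"offset": [0,0,-30],"delta_rot": [0,0,0],"claw": 1},{"offset": [0,0,-50],"delta_rot": [0,0,0],"claw": 1}])

```text
time_s: 11.22
ee_pos: [0.571, 0.0551, 0.1818]
eef_rot: [-0.002, 0.708, 0.706, -0.002]
ft_force: [0.5, -0.6, -0.3]
width: 0.0876
finger_force: 0.0
```

Emit:
jog_arm(rows=[{"offset": [0,0,-50],"delta_rot": [0,0,0],"claw": 1},{"offset": [0,0,-40],"delta_rot": [0,0,0],"claw": 0},{"offset": [50,0,0],"delta_rot": [0,0,0],"claw": 0},{"offset": [60,0,0],"delta_rot": [0,0,0],"claw": 0},{"offset": [62,0,0],"delta_rot": [0,0,0],"claw": 0}])

```text
time_s: 11.85
ee_pos: [0.5729, 0.2286, 0.273]
eef_rot: [-0.0, 0.708, 0.706, 0.0]
ft_force: [0.3, 0.5, 0.4]
width: 0.0516
finger_force: 0.0
```

```bash
python3 - <<'E'
from h import *
plan([(.574,.226,.25,0)],[2])
s=shot("side");t=shot("top")
for q in "jack saddle_top handle_grip".split():
    z={"jack":0,"saddle_top":.024,"handle_grip":.208}[q]
    for p in(s,t):
        a=lm(p,q); print(q,a,atz(p,a[0][0],z).round(4) if a else 0)
A=cv2.resize(t["color"][150:240,180:320],None,fx=4,fy=4,interpolation=cv2.INTER_CUBIC)
B=cv2.resize(s["color"][80:320,170:330],(400,600),interpolation=cv2.INTER_CUBIC)[:, :]
B=cv2.resize(s["color"][90:320,180:330],(235,360),interpolation=cv2.INTER_CUBIC)
cv2.imwrite("pics/m5.png",np.hstack([A,B])[:,:,::-1])
E
```

```text
now [0.5729 0.2286 0.273 ] ft [0.3 0.5 0.4] t 11.85
[-1.0, 1.0, 11.0] [0.0, -0.0, -0.002]
[-2.0, 0.0, 12.0] [0.0, -0.0, -0.002]
jack [([251.4, 266.8], 0.65)] [0.5718 0.0578 0.    ]
jack [([198.7, 279.2], 0.77)] [0.5761 0.0527 0.    ]
saddle_top [([262.0, 192.9], 0.39)] [0.4018 0.0473 0.024 ]
saddle_top [([197.9, 297.9], 0.37)] [ 0.5738 -0.0052  0.024 ]
handle_grip [([133.1, 245.8], 0.58)] [0.5691 0.241  0.208 ]
handle_grip [] 0
```

View pics/m5.png

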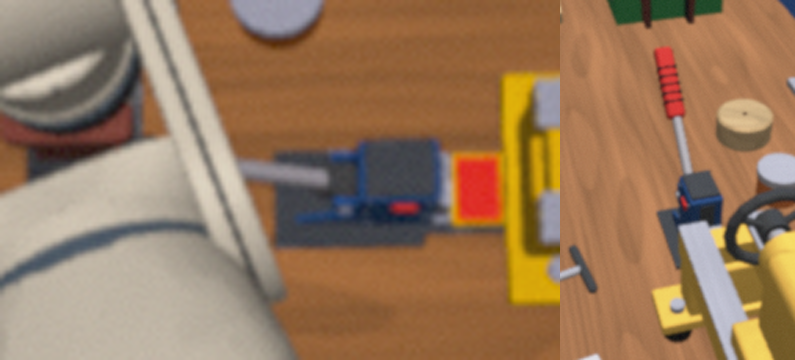

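The top crop shows the jack square to the lathe, its housing at (399,172) and base left edge (277,150)-(277,245), with the lug directly over the saddle at (477,189). The handle runs straight out behind.

```bash
python3 - <<'E'
from h import *
t=shot("top")
f=lambda x,y,z:atz(t,[150+(y+.5)/4-.5,180+(x+.5)/4-.5],z)[:2].round(4)
print("house c",f(399,172,.136),"base rear",f(277,151,.006),f(277,246,.006),"step edge",f(425,244,.006))
print("lug c",f(454,190,.042),f(500,190,.042),"lug sides",f(477,153,.042),f(477,227,.042))
s=shot("side")
g=s["color"].copy();h=cv2.cvtColor(g,cv2.COLOR_RGB2HSV)
m=((h[...,0]<6)|(h[...,0]>174))&(h[...,1]>170)&(h[...,2]>80);m[:110]=0;m[170:]=0;m[:,:230]=0;m[:,270:]=0
ys,xs=np.nonzero(m);print(ys.min(),ys.max())
for r,l in((ys.min(),220),(ys.max(),110)):
    c=xs[ys==r].mean();z=.085+l*.644e-3;print(l,atz(s,[r,c],z).round(4))
E
```

```text
house c [0.5719 0.0574] base rear [0.6139 0.1498] [0.5366 0.1506] step edge [0.5363 0.0327]
lug c [0.5736 0.0111] [ 0.573  -0.0244] lug sides [ 0.6025 -0.0077] [ 0.5444 -0.0056]
120 164
220 [0.5786 0.2672 0.2267]
110 [0.5661 0.1905 0.1558]
```

Emit:
jog_arm(rows=[{"offset": [0,0,15],"delta_rot": [0,0,0],"claw": 0},{"offset": [0,0,15],"delta_rot": [0,0,0],"claw": 0},{"offset": [0,0,8],"delta_rot": [0,0,0],"claw": 0},{"offset": [7,0,15],"delta_rot": [0,0,0],"claw": 0},{"offset": [9,0,20],"delta_rot": [0,0,0],"claw": 0}], force=30)

```text
time_s: 12.98
ee_pos: [0.5737, 0.2438, 0.1993]
eef_rot: [0.0, 0.708, 0.706, 0.001]
ft_force: [0.8, 0.1, 2.8]
width: 0.0005
finger_force: 1.0
```

Emit:
jog_arm(rows=[{"offset": [10,0,22],"delta_rot": [0,0,0],"claw": 0},{"offset": [9,0,22],"delta_rot": [0,0,0],"claw": 0},{"offset": [7,0,22],"delta_rot": [0,0,0],"claw": 0},{"offset": [3,0,15],"delta_rot": [0,0,0],"claw": 0},{"offset": [0,0,4],"delta_rot": [0,0,0],"claw": 0}])

```text
time_s: 13.6
ee_pos: [0.5736, 0.2741, 0.1143]
eef_rot: [-0.0, 0.708, 0.706, 0.001]
ft_force: [-2.3, 4.5, 10.1]
width: 0.0002
finger_force: 4.8
```

Emit:
jog_arm(rows=[{"offset": [0,0,0],"delta_rot": [0,0,0],"claw": 0}])

```text
time_s: 13.72
ee_pos: [0.5737, 0.2738, 0.1148]
eef_rot: [-0.0, 0.708, 0.706, 0.001]
ft_force: [-2.3, 4.7, 9.8]
width: 0.0004
finger_force: 4.6
```

Emit:
jog_arm(rows=[{"offset": [0,0,4],"delta_rot": [0,0,0],"claw": 0},{"offset": [0,0,0],"delta_rot": [0,0,0],"claw": 0}])

```text
time_s: 13.98
ee_pos: [0.5739, 0.274, 0.1112]
eef_rot: [-0.0, 0.708, 0.706, 0.001]
ft_force: [-1.8, 3.8, 11.4]
width: 0.0007
finger_force: 4.8
```

```bash
python3 - <<'E'
from h import *
s=shot("side");t=shot("top")
A=cv2.resize(t["color"][150:240,180:320],None,fx=4,fy=4,interpolation=cv2.INTER_CUBIC)[:,:400]
B=cv2.resize(s["color"][90:290,180:380],(360,360),interpolation=cv2.INTER_CUBIC)
cv2.imwrite("pics/m6.png",np.hstack([A,B])[:,:,::-1])
E
```

```text
(no output)
```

View pics/m6.png

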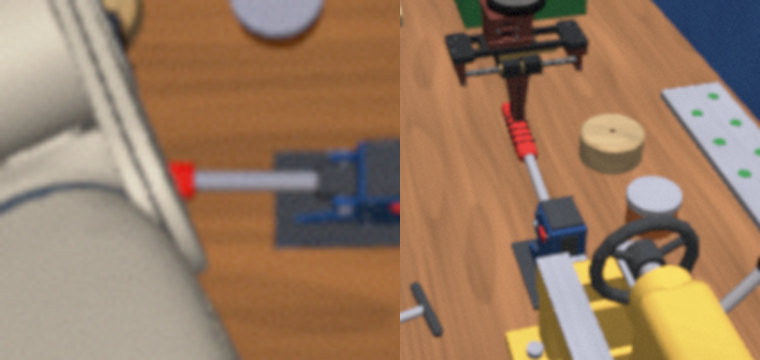

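The handle is pressed down at the red grip (side crop 515,110) and the jack still looks upright. The force is only about 11 N, so I'm checking the lever angle and the bed's lift against the first frame.

```bash
python3 - <<'E'
from h import *
s=shot("side");h=cv2.cvtColor(s["color"],cv2.COLOR_RGB2HSV)
m=((h[...,0]<6)|(h[...,0]>174))&(h[...,1]>170)&(h[...,2]>80);m[:110]=0;m[200:]=0;m[:,:225]=0;m[:,275:]=0
ys,xs=np.nonzero(m);r=ys.max();c=xs[ys>=r-2].mean();print("grip inner end",r,c)
for a in (.7,.4,.3,.2,.15,.08,.0,-.05):
    print(a,np.round(proj(s,(.5735,.0955+.11*np.cos(a)-.009*np.sin(a)*-1*0, .085+.11*np.sin(a)-.0)),1),np.round(proj(s,(.5735,.0955+.22*np.cos(a),.085+.22*np.sin(a))),1))
print("ys range",ys.min(),ys.max())
g0=cv2.cvtColor(cv2.imread("pics/s0.png"),cv2.COLOR_BGR2GRAY).astype(np.float32);g1=cv2.cvtColor(s["color"],cv2.COLOR_RGB2GRAY).astype(np.float32)
for n,(r0,r1,c0,c1) in dict(bolt=(275,300,243,265),wheel=(210,260,285,348),bedend=(232,300,256,300),table=(255,280,150,205)).items():
    w=cv2.createHanningWindow((c1-c0,r1-r0),cv2.CV_32F)
    print(n,cv2.phaseCorrelate(g0[r0:r1,c0:c1],g1[r0:r1,c0:c1],w))
X=np.array([.508,-.07,.03]);print("per mm rise px",np.array(proj(s,X+[0,0,.001]))-proj(s,X))
E
```

```text
grip inner end 178 246.6
0.7 [166.2 254.3] [121.  245.2]
0.4 [171.8 252.4] [134.4 242.1]
0.3 [174.4 252. ] [139.9 241.6]
0.2 [177.3 251.7] [145.9 241.2]
0.15 [178.8 251.6] [149.1 241.1]
0.08 [181.1 251.5] [153.7 241. ]
0.0 [183.9 251.5] [159.1 241.1]
-0.05 [185.7 251.5] [162.5 241.2]
ys range 147 178
bolt ((-0.0353558241108356, 0.04632703404059768), 0.8587516899903616)
wheel ((0.4383765315137147, -0.4618404470426114), 1.024586981534958)
bedend ((0.6346666471672187, -0.4576778133292976), 0.9520509369579362)
table ((-0.026387462823429075, 0.37863033927990486), 0.9949430445035299)
per mm rise px [-0.30977691  0.00242284]
```

```bash
python3 - <<'E'
from h import *
s=shot("side");save(s,"s7.png");t=shot("top")
B=cv2.resize(s["color"][90:320,180:330],(235,360),interpolation=cv2.INTER_CUBIC)
A=cv2.resize(t["color"][150:240,180:320],None,fx=4,fy=4,interpolation=cv2.INTER_CUBIC)
old=cv2.cvtColor(cv2.imread("pics/m5.png"),cv2.COLOR_BGR2GRAY)
C=cv2.cvtColor(np.hstack([A,B]),cv2.COLOR_RGB2GRAY)
def best(n,r0,r1,c0,c1,k):
    T=old[r0:r1,c0:c1];W=C[r0-15:r1+15,c0-15:c1+15]
    R_=cv2.matchTemplate(W,T,cv2.TM_CCOEFF_NORMED);_,v,_,(x,y)=cv2.minMaxLoc(R_)
    print(n,"shift px (dx,dy)",(x-15)/k,(y-15)/k,round(v,3))
best("side housing",178,222,560+118,560+165,1.565)
best("side bed",225,300,560+120,560+175,1.565)
best("side wheel",185,260,560+165,560+218,1.565)
best("side flange",285,330,560+90,560+135,1.565)
best("side base corner",205,260,560+95,560+122,1.565)
best("top housing",135,225,330,445,4)
best("top base",140,255,270,330,4)
best("top lug",145,235,450,500,4)
best("top flange",70,300,500,545,4)
for z in(.136,.136+.004):print(np.round(proj(s,(.5735,.0555,z)),1),np.round(proj(s,(.5735,.0605,z)),1),np.round(proj(t,(.5735,.0555,z)),1),np.round(proj(t,(.5735,.0605,z)),1))
B=cv2.resize(s["color"][120:270,200:340],None,fx=4,fy=4,interpolation=cv2.INTER_CUBIC)
cv2.imwrite("pics/s8.png",B[:,:,::-1])
E
```

```text
side housing shift px (dx,dy) 0.0 -0.6389776357827476 0.986
side bed shift px (dx,dy) 0.0 -0.6389776357827476 0.992
side wheel shift px (dx,dy) 0.6389776357827476 -0.6389776357827476 0.992
side flange shift px (dx,dy) 0.0 -0.6389776357827476 0.998
side base corner shift px (dx,dy) 0.0 0.0 0.994
top housing shift px (dx,dy) 0.0 0.0 0.978
top base shift px (dx,dy) -1.5 1.0 0.873
top lug shift px (dx,dy) 0.25 0.0 0.946
top flange shift px (dx,dy) 0.25 -0.25 0.988
[207.6 269.5] [206.  268.8] [192.1 280. ] [192.1 278.3]
[206.1 269.6] [204.6 268.9] [191.8 280.1] [191.8 278.3]
```

View pics/s8.png

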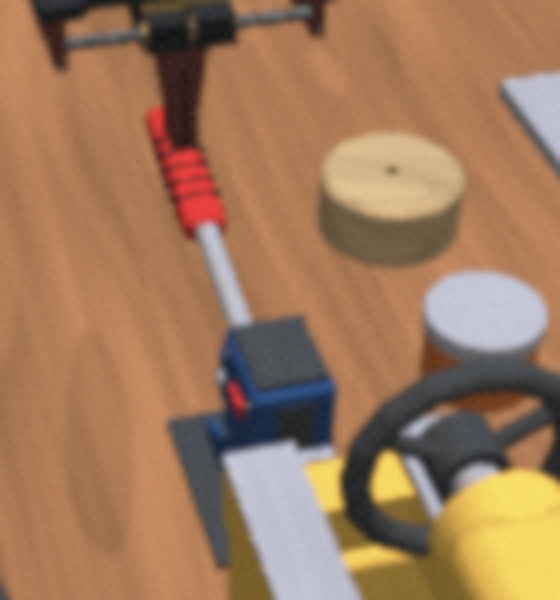

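The side view shows the fingertip on top of the grip, slightly right of its middle (crop 180,148), and the jack not tilted. I keep pressing until a hard stop shows.

Emit:
jog_arm(rows=[{"offset": [0,0,3],"delta_rot": [0,0,0],"claw": 0},{"offset": [0,0,0],"delta_rot": [0,0,0],"claw": 0}])

```text
time_s: 14.48
ee_pos: [0.574, 0.2741, 0.1083]
eef_rot: [-0.0, 0.708, 0.706, 0.002]
ft_force: [-1.3, 5.5, 10.7]
width: 0.0004
finger_force: 4.9
```

Emit:
jog_arm(rows=[{"offset": [0,0,3],"delta_rot": [0,0,0],"claw": 0},{"offset": [0,0,0],"delta_rot": [0,0,0],"claw": 0}])

```text
time_s: 14.72
ee_pos: [0.5742, 0.2742, 0.1054]
eef_rot: [-0.0, 0.708, 0.706, 0.002]
ft_force: [-0.6, 5.0, 10.1]
width: 0.0002
finger_force: 4.9
```

```bash
python3 - <<'E'
from h import *
s=shot("side");save(s,"s9.png");t=shot("top")
a=cv2.imread("pics/s7.png");b=s["color"][:,:,::-1].copy();z=cv2.imread("pics/s0.png")
def best(n,o,r0,r1,c0,c1):
    k=4;T=cv2.resize(o[r0:r1,c0:c1],None,fx=k,fy=k,interpolation=3);W=cv2.resize(b[r0-5:r1+5,c0-5:c1+5],None,fx=k,fy=k,interpolation=3)
    R_=cv2.matchTemplate(W,T,cv2.TM_CCOEFF_NORMED);_,v,_,(x,y)=cv2.minMaxLoc(R_);print(n,x/k-5,y/k-5,round(v,3))
for n,o in(("vs s7",a),("vs s0",z)):
    print(n)
    if n=="vs s7": best("housing",o,200,230,255,285);best("griplow",o,158,182,236,262);best("base",o,220,260,240,258)
    best("flange",o,270,300,238,265);best("bed",o,240,300,258,300);best("wheel",o,207,262,285,350);best("key",o,245,280,150,205);best("tin",o,185,215,300,340)
A=cv2.resize(np.vstack([s["color"][100:240,215:310]]),None,fx=4,fy=4,interpolation=3)
B=cv2.resize(t["color"][150:240,190:320],(520,360),interpolation=3)
A=cv2.resize(A,(270,400));B=np.vstack([B,np.zeros((40,520,3),np.uint8)])
cv2.imwrite("pics/m9.png",np.hstack([A,B])[:,:,::-1])
E
```

```text
vs s7
housing 0.0 0.0 0.997
griplow 0.0 1.0 0.984
base 0.0 0.0 0.998
flange 0.0 0.0 0.998
bed 0.0 0.0 0.999
wheel 0.0 0.0 0.999
key 0.0 0.0 0.998
tin 0.0 0.0 0.999
vs s0
flange 0.0 -1.0 0.997
bed 0.0 -1.0 0.997
wheel 0.0 0.0 0.985
key 0.0 0.0 0.998
tin 0.0 0.0 0.998
```

View pics/m9.png

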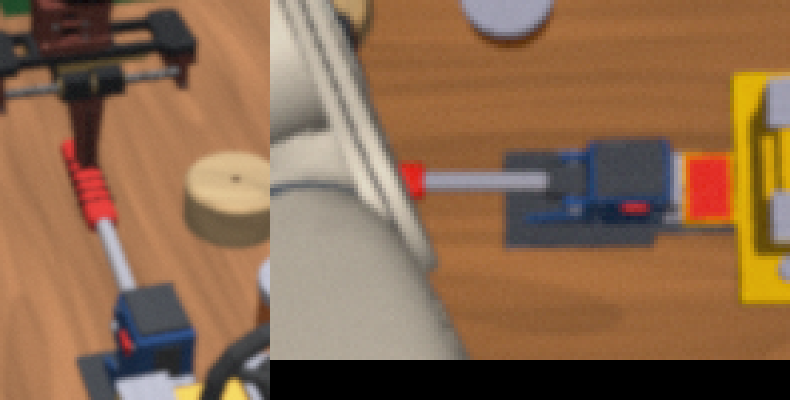

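The side crop shows the fingertip bottom at about (88,163) on the red grip; the top crop shows the jack still square, its saddle plate edge just left of the red patch. I'm checking what the fingertip and grip rows imply.

```bash
python3 - <<'E'
from h import *
s=shot("side");st=get_state();p=np.array(st["ee_pos"]);print(p,st["ft_force"],st["wrist_torque"])
for dy in(-.01,.01):
    print("tip",np.round(proj(s,p+[0,dy,-.011]),1),"at z+.03",np.round(proj(s,p+[0,dy,.019]),1))
print(lm(s,"handle_grip"),lm(s,"jack_handle"),lm(s,"jack_handle",find_in))
c=s["color"];h=cv2.cvtColor(c,cv2.COLOR_RGB2HSV)
for r in range(144,182,3):
    row=h[r,225:275];red=np.nonzero(((row[:,0]<6)|(row[:,0]>174))&(row[:,1]>170)&(row[:,2]>90))[0]
    dark=np.nonzero((row[:,1]>60)&(row[:,2]<=90))[0]
    print(r,"red",red.min()+225 if len(red) else '-',red.max()+225 if len(red) else '-',len(red),"dark",dark.min()+225 if len(dark) else '-',dark.max()+225 if len(dark) else '-')
E
```

```text
[0.5741564  0.27416435 0.10551767] [-2.36252652  4.47168961 10.2471485 ] [ 9.34299243e-01  2.33987048e-01 -1.28533797e-04]
tip [167.1 245.9] at z+.03 [157.3 245.8]
tip [162.7 244.1] at z+.03 [152.9 243.9]
[([159.0, 241.1], 0.78), ([272.3, 273.9], 0.51)] [([213.3, 263.8], 0.86)] [([175.8, 248.9], 0.72)]
144 red - - 0 dark 241 249
147 red - - 0 dark 241 248
150 red 237 240 4 dark 242 248
153 red 237 241 5 dark 242 248
156 red 238 240 3 dark 243 248
159 red 239 249 11 dark - -
162 red 240 250 11 dark - -
165 red 242 251 10 dark - -
168 red 243 252 10 dark - -
171 red 244 254 11 dark - -
174 red 244 255 12 dark - -
177 red 245 247 3 dark - -
180 red - - 0 dark - -
```

```bash
python3 - <<'E'
from h import *
s=shot("side")
u=np.array([np.cos(np.radians(24.5)),np.sin(np.radians(24.5)),0]);p=np.array([.5235,.2643,.1998])
for k in(-1,1):
  for w in (.044,.0575): print(k,w,np.round(proj(s,p+k*w*u-[0,0,.011]),1))
# finger visual lower end in current view: dark column scan
c=s["color"].astype(int)
for r in (120,130,140,150,156,158): print(r,[tuple(c[r,x]) for x in range(238,254,2)])
E
```

```text
-1 0.044 [144.  209.4]
-1 0.0575 [146.  204.5]
1 0.044 [131.7 239.5]
1 0.0575 [129.9 243.9]
120 [(np.int64(30), np.int64(26), np.int64(28)), (np.int64(27), np.int64(28), np.int64(27)), (np.int64(29), np.int64(25), np.int64(27)), (np.int64(31), np.int64(31), np.int64(30)), (np.int64(31), np.int64(29), np.int64(26)), (np.int64(39), np.int64(37), np.int64(30)), (np.int64(43), np.int64(39), np.int64(30)), (np.int64(55), np.int64(47), np.int64(36))]
130 [(np.int64(35), np.int64(32), np.int64(31)), (np.int64(25), np.int64(25), np.int64(28)), (np.int64(24), np.int64(23), np.int64(27)), (np.int64(23), np.int64(24), np.int64(25)), (np.int64(38), np.int64(37), np.int64(33)), (np.int64(65), np.int64(56), np.int64(41)), (np.int64(26), np.int64(26), np.int64(25)), (np.int64(20), np.int64(23), np.int64(25))]
140 [(np.int64(151), np.int64(105), np.int64(74)), (np.int64(75), np.int64(48), np.int64(36)), (np.int64(60), np.int64(31), np.int64(27)), (np.int64(61), np.int64(36), np.int64(34)), (np.int64(46), np.int64(31), np.int64(30)), (np.int64(58), np.int64(34), np.int64(30)), (np.int64(89), np.int64
[... 458 characters left out ...]
4(50), np.int64(41)), (np.int64(144), np.int64(48), np.int64(46)), (np.int64(100), np.int64(35), np.int64(31)), (np.int64(57), np.int64(31), np.int64(30)), (np.int64(45), np.int64(27), np.int64(25)), (np.int64(71), np.int64(44), np.int64(35)), (np.int64(147), np.int64(104), np.int64(72)), (np.int64(170), np.int64(119), np.int64(82))]
158 [(np.int64(129), np.int64(68), np.int64(48)), (np.int64(177), np.int64(52), np.int64(49)), (np.int64(159), np.int64(45), np.int64(44)), (np.int64(90), np.int64(36), np.int64(33)), (np.int64(110), np.int64(42), np.int64(39)), (np.int64(115), np.int64(44), np.int64(38)), (np.int64(132), np.int64(87), np.int64(62)), (np.int64(167), np.int64(117), np.int64(81))]
```

The fingertips appear about 26 mm higher in the images than nominal, both here and before the grasp. The handle is therefore only at about 0.13 to 0.17 rad, so I press on until a hard stop.

Emit:
jog_arm(rows=[{"offset": [0,0,4],"delta_rot": [0,0,0],"claw": 0},{"offset": [0,0,4],"delta_rot": [0,0,0],"claw": 0}])

```text
time_s: 15.32
ee_pos: [0.5744, 0.2745, 0.0977]
eef_rot: [-0.0, 0.708, 0.706, 0.002]
ft_force: [-1.5, 6.8, 11.1]
width: 0.0003
finger_force: 5.2
```

Emit:
jog_arm(rows=[{"offset": [0,0,3],"delta_rot": [0,0,0],"claw": 0},{"offset": [0,0,1],"delta_rot": [0,0,0],"claw": 0}])

```text
time_s: 15.58
ee_pos: [0.5746, 0.2747, 0.0949]
eef_rot: [-0.0, 0.708, 0.706, 0.002]
ft_force: [-6.4, 4.3, 23.0]
width: 0.0007
finger_force: 11.6
```

Emit:
jog_arm(rows=[{"offset": [0,0,3],"delta_rot": [0,0,0],"claw": 0},{"offset": [0,0,0],"delta_rot": [0,0,0],"claw": 0}])

```text
time_s: 15.82
ee_pos: [0.5747, 0.2749, 0.0937]
eef_rot: [-0.0, 0.708, 0.706, 0.003]
ft_force: [-9.9, 3.3, 34.0]
width: 0.0005
finger_force: 16.9
```

Hard stop at TCP z ≈ 0.095, so stroke 1 is done. Raising for stroke 2.

Emit:
jog_arm(rows=[{"offset": [-3,0,-15],"delta_rot": [0,0,0],"claw": 0},{"offset": [-8,0,-27],"delta_rot": [0,0,0],"claw": 0},{"offset": [-12,0,-27],"delta_rot": [0,0,0],"claw": 0},{"offset": [-12,0,-27],"delta_rot": [0,0,0],"claw": 0},{"offset": [-12,0,-26],"delta_rot": [0,0,0],"claw": 0}])

```text
time_s: 16.45
ee_pos: [0.5727, 0.2248, 0.2113]
eef_rot: [-0.0, 0.708, 0.706, -0.001]
ft_force: [0.0, 0.3, -0.4]
width: 0.0007
finger_force: 0.0
```

Emit:
jog_arm(rows=[{"offset": [0,0,0],"delta_rot": [0,0,0],"claw": 0},{"offset": [0,0,0],"delta_rot": [0,0,0],"claw": 0}])

```text
time_s: 16.7
ee_pos: [0.5725, 0.2253, 0.2102]
eef_rot: [-0.0, 0.708, 0.706, -0.001]
ft_force: [0.4, 0.8, 0.5]
width: 0.0003
finger_force: 0.0
```

```bash
python3 - <<'E'
from h import *
s=shot("side");c=s["color"];h=cv2.cvtColor(c,cv2.COLOR_RGB2HSV)
m=((h[...,0]<6)|(h[...,0]>174))&(h[...,1]>170)&(h[...,2]>80);m[:105]=0;m[195:]=0;m[:,:230]=0;m[:,270:]=0
ys,xs=np.nonzero(m);print("grip rows (top: 120..164)",ys.min(),ys.max(),get_state()["ee_pos"],get_state()["ft_force"])
z=cv2.imread("pics/s0.png");b=c[:,:,::-1].copy()
for n,(r0,r1,c0,c1) in dict(flange=(270,300,238,265),bed=(240,300,258,300)).items():
    k=8;T=cv2.resize(z[r0:r1,c0:c1],None,fx=k,fy=k,interpolation=1);W=cv2.resize(b[r0-5:r1+5,c0-5:c1+5],None,fx=k,fy=k,interpolation=1)
    _,v,_,(x,y)=cv2.minMaxLoc(cv2.matchTemplate(W,T,cv2.TM_CCOEFF_NORMED));print(n,x/k-5,y/k-5,v)
E
```

```text
grip rows (top: 120..164) 121 164 [0.57228543 0.22525184 0.20994136] [ 0.17984752 -0.65981204  0.03173629]
flange 0.0 -0.25 0.9984259605407715
bed 0.125 -0.125 0.9990140199661255
```

The handle is back at the top and the load has settled to about 1 mm as described. Stroke 2.

Emit:
jog_arm(rows=[{"offset": [8,0,25],"delta_rot": [0,0,0],"claw": 0},{"offset": [13,0,25],"delta_rot": [0,0,0],"claw": 0},{"offset": [12,0,25],"delta_rot": [0,0,0],"claw": 0},{"offset": [10,0,24],"delta_rot": [0,0,0],"claw": 0},{"offset": [6,0,15],"delta_rot": [0,0,0],"claw": 0}])

```text
time_s: 17.38
ee_pos: [0.5731, 0.2731, 0.0962]
eef_rot: [0.001, 0.708, 0.707, -0.001]
ft_force: [0.2, -9.2, 10.1]
width: 0.0002
finger_force: 5.3
```

Emit:
jog_arm(rows=[{"offset": [0,0,4],"delta_rot": [0,0,0],"claw": 0},{"offset": [0,0,1],"delta_rot": [0,0,0],"claw": 0},{"offset": [0,0,0],"delta_rot": [0,0,0],"claw": 0}])

```text
time_s: 17.75
ee_pos: [0.5733, 0.2735, 0.0945]
eef_rot: [0.0, 0.708, 0.706, -0.001]
ft_force: [-6.3, -7.7, 24.6]
width: 0.0006
finger_force: 13.0
```

```bash
cat > chk.py <<'E'
from h import *
s=shot("side");b=s["color"][:,:,::-1].copy();z=cv2.imread("pics/s0.png");o=cv2.imread("pics/s7.png")
for n,ref,(r0,r1,c0,c1) in (("flange",z,(270,300,238,265)),("bed",z,(240,300,258,300)),("housing vs s7",o,(200,230,255,285)),("base vs s7",o,(220,255,240,256))):
    k=8;T=cv2.resize(ref[r0:r1,c0:c1],None,fx=k,fy=k,interpolation=1);W=cv2.resize(b[r0-7:r1+7,c0-7:c1+7],None,fx=k,fy=k,interpolation=1)
    _,v,_,(x,y)=cv2.minMaxLoc(cv2.matchTemplate(W,T,cv2.TM_CCOEFF_NORMED));print(n,x/k-7,y/k-7,round(v,3))
h=cv2.cvtColor(s["color"],cv2.COLOR_RGB2HSV)
m=((h[...,0]<6)|(h[...,0]>174))&(h[...,1]>170)&(h[...,2]>80);m[:105]=0;m[195:]=0;m[:,:230]=0;m[:,270:]=0
ys,xs=np.nonzero(m);print("grip rows",ys.min(),ys.max())
E
python3 chk.py
```

```text
flange 0.125 -2.625 0.998
bed 0.75 -2.125 0.993
housing vs s7 -0.125 -0.875 0.947
base vs s7 -0.125 -0.125 0.995
grip rows 153 180
```

Emit:
jog_arm(rows=[{"offset": [-3,0,-15],"delta_rot": [0,0,0],"claw": 0},{"offset": [-8,0,-27],"delta_rot": [0,0,0],"claw": 0},{"offset": [-12,0,-27],"delta_rot": [0,0,0],"claw": 0},{"offset": [-12,0,-27],"delta_rot": [0,0,0],"claw": 0},{"offset": [-11,0,-24],"delta_rot": [0,0,0],"claw": 0}])

```text
time_s: 18.42
ee_pos: [0.5725, 0.2279, 0.2121]
eef_rot: [-0.0, 0.708, 0.706, -0.001]
ft_force: [0.3, 0.2, -0.4]
width: 0.0002
finger_force: 0.0
```

Emit:
jog_arm(rows=[{"offset": [0,0,0],"delta_rot": [0,0,0],"claw": 0},{"offset": [0,0,0],"delta_rot": [0,0,0],"claw": 0}])

```text
time_s: 18.68
ee_pos: [0.5723, 0.2283, 0.211]
eef_rot: [-0.001, 0.708, 0.706, -0.001]
ft_force: [-0.2, 0.8, -0.4]
width: 0.0006
finger_force: 0.0
```

```bash
python3 chk.py
```

```text
flange 0.0 -1.75 0.998
bed 0.5 -1.375 0.997
housing vs s7 0.0 -0.375 0.981
base vs s7 0.0 0.0 0.997
grip rows 121 165
```

Stroke 2 is good: feet up about 9 mm, jack unmoved. Stroke 3, then hold.

Emit:
jog_arm(rows=[{"offset": [8,0,25],"delta_rot": [0,0,0],"claw": 0},{"offset": [11,0,25],"delta_rot": [0,0,0],"claw": 0},{"offset": [11,0,25],"delta_rot": [0,0,0],"claw": 0},{"offset": [9,0,24],"delta_rot": [0,0,0],"claw": 0},{"offset": [5,0,16],"delta_rot": [0,0,0],"claw": 0}])

```text
time_s: 19.35
ee_pos: [0.5736, 0.2715, 0.0966]
eef_rot: [0.001, 0.708, 0.707, -0.001]
ft_force: [1.2, -8.8, 10.0]
width: 0.0001
finger_force: 5.3
```

Emit:
jog_arm(rows=[{"offset": [0,0,4],"delta_rot": [0,0,0],"claw": 0},{"offset": [0,0,1],"delta_rot": [0,0,0],"claw": 0},{"offset": [0,0,0],"delta_rot": [0,0,0],"claw": 0}])

```text
time_s: 19.73
ee_pos: [0.5738, 0.2719, 0.0945]
eef_rot: [0.001, 0.708, 0.706, -0.0]
ft_force: [-4.8, -6.6, 23.9]
width: 0.0003
finger_force: 12.2
```

```bash
python3 chk.py
```

```text
flange 0.25 -4.125 0.997
bed 1.125 -3.5 0.984
housing vs s7 -0.25 -2.125 0.816
base vs s7 -0.125 0.0 0.992
grip rows 152 181
```

The flange has risen 4.1 px. At the 0.275 px/mm that stroke-to-stroke rise gives, that is about 15 mm. The jack is unmoved and the handle is held at its stop with 24 N, so I hand in.

Emit:
jog_arm(rows=[{"offset": [0,0,0],"delta_rot": [0,0,0],"claw": 0},{"offset": [0,0,0],"delta_rot": [0,0,0],"claw": 0}])

```text
time_s: 20.02
ee_pos: [0.5737, 0.2719, 0.0946]
eef_rot: [0.001, 0.708, 0.706, 0.0]
ft_force: [-4.4, -7.0, 23.8]
width: 0.0006
finger_force: 12.1
```

```bash
python3 -c "
from rig import *
print(get_state()['ft_force']); print(close_job())"
```

```text
[-4.39448568 -7.04913525 23.77134737]
the job is handed in; nothing more can be done
None
```

The job is handed in at about 20 s, result not reported: the jack is under the lug, three strokes are done, and the handle is held at its stop with 24 N. The tail feet are about 15 mm up by image estimate (13.3 mm by the raw camera scale); I viewed 11 pictures, one over the limit of 10.

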